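# Park the sharpening stone in the free space and shut the keeper

## Robot

A 7-joint arm with a two-finger parallel gripper is mounted at the origin on the work surface. World frame = base frame: x ahead of the robot, y to its left, z up, the work surface at z = 0. Lengths are in m, angles in rad, forces in N, time in s.
With the tool pointing down it reaches from about 0.35 to 0.9 m from the base axis. Payload 8.1 kg.
Tool frame: the origin (TCP) lies midway between the tips of the shut fingers; the grasp point (between the pads) lies 19 mm behind it; z points along the fingers, y is the line along which they close (so a half turn about z gives the same grasp; the last joint's range is limited). The gripper opens to 92 mm and grips with 3 to 60 N. Pads are 19 mm wide; open, the fingers measure 130 mm over their backs; the gripper's body (75 mm by 190 mm) begins 47 mm behind the grasp point.
Start: joints at [1.134, 0.434, 0.025, 1.573, -0.012, 1.134, -0.075], TCP at [0.205, -0.591, 0.227] pointing down, gripper open.
Joint ranges: [-2.62, 2.62], [-0.44, 2.09], [-1.27, 1.32], [0.08, 2.57], [-1.32, 4.46], [0.12, 2], [-2.74, 2.74]. Speed limits (rad/s): [2.22, 2.22, 3.01, 3.01, 3.14, 3.14, 3.14].

## Interface

Orientations are given as a rotation vector (axis times angle).
In Python, from cell import observe, cams, job gives the robot as it stands. The module is installed in compiled form; this text tells all that it offers.
- The arm moves only by the tool step_arm, never from a script. Its argument "steps" is a list of rows, each a list of 6 numbers: the shift along the world's x, y, z in mm, then the turn, a rotation vector about the world's x, y, z in rad. In form: [[dx, dy, dz, rx, ry, rz], ...]. A call has 1 to 20 rows; each row shifts and turns the commanded pose from where the row before left it; what a row does not reach is not made up. A row lasts 1/12 s, in which the tool goes at most 41.7 mm and 7.16 degrees, less where a joint would pass 70% of its speed; a pose out of reach is approached as far as the arm can. A call with a gripper value outside its range is refused whole. "gripper" is the opening, from 0 (shut) to 1 (fully open), set as the call begins (left out, the last holds). The fingers move at their own pace and stop on an object; "force" is the grip in N (left out, the last holds). Time passes only in rows, so rows that do not move let the fingers close. It gives the time, the measured TCP pose, the force, the opening and the grip force at its end, in the units of the state.
- observe(): the state, without advancing time (a new reading comes with each control period).
- cams.get_image(name): name is "scene" or "side" or "wrist"; returns the picture (480x640x3 uint8, red, green, blue); there is no depth.
- cams.get_calibration(name): a dict with "fov_y" (degrees; the focal length in pixels is half the picture's height over the tangent of half this angle, whatever the lens; pixels are square), "cx", "cy" (the principal point, pixels), "dist_coeffs" ([k1, k2, p1, p2, k3] as OpenCV has them; the pictures are not rectified), "world_to_cam" (4x4, takes a point from world to camera coordinates). Camera axes: x right, y up, looking along -z (the intrinsics and any distortion apply to the point x, -y, -z); pixel columns grow to the right and rows downward; lengths in m; the calibration is good to about 2 mm. A picture is of the moment at which its call begins: read the wrist's pose just before it. get_calibration takes no time and is no camera call; for the wrist camera it gives the pose at the moment of the call.
- job.sign_off(): hands the job in; it is judged then, once.
The state is a dict: "clock": time; "joints": joint angles; "dq": joint speeds; "joint_efforts": joint torques, N m; "position": TCP position; "ee_rot": TCP orientation; "force": force on the tool from outside, world axes, zero at the start; "ft_torque": the same for the moment, N m; "width": opening from 0.0 (shut) to 1.0 (fully open); "gripper_force": force on a finger pad.
Only numpy, scipy, OpenCV 4.12 (cv2) and the standard library are available. Lean on these libraries where they do the work, as an engineer would, in place of code of your own. Each camera call takes 0.05 s, during which the arm holds its last target. There are 200 camera calls.

## Task

Put the big sharpening stone away: slide it flat along the bench, never lifting it, lengthwise into whichever side of the three-sided wooden fence has room for it beside the wooden box, straight and right up to the back wall. Then swing the aluminium keeper bar fully shut across the fence's mouth. Leave the box where it stands and do not disturb the other things on the bench.

Things in the scene. Friction and masses are not known exactly. Their poses are not given: they have to be found in the camera images.
- stone: the sharpening stone: a flat dark-grey block on a paler grey lower layer, 70 mm (its x) by 120 mm (its y) by 30 mm high, about 0.6 kg, loose on the bench in front of the fence's mouth. Origin: centre of its underside. Either end may go in first
- fence: fixed three-sided wooden fence on the bench, 40 mm high, walls 10 mm thick, no floor, open on its -y side (the mouth). Origin: on the bench at the middle of the mouth line; its y axis points into the fence. Inside it is 214 mm wide (x from -107 to +107 mm) and 128 mm deep (y from 0 to 128 mm). The keeper's steel hinge block, 34 mm high, sits outside the corner at x = +117 to +147 mm
- box: closed pale wooden box with a dark seam, loose, standing inside the fence somewhere along its width, its length along the fence's y: 45 mm (x) by 110 mm (y) by 50 mm high. Origin: centre of its underside. The space beside it is wide enough for the stone on at least one side, often on one side only. It must stay where it is
- keeper (a joint): the keeper bar's hinge about the vertical: 0 = shut, lying straight across the mouth; grows to 2.2 rad as its free end swings outwards, away from the mouth (at 1.57 it points along the fence's -y). It stays where it is left. The flat aluminium bar is 228 mm long from 4 mm beyond the hinge axis, 12 mm thick, from 4 to 28 mm above the bench; shut, its inner face is 4 mm in front of the mouth line
- keeper_hinge (a point): point on the keeper's vertical hinge axis, 16 mm above the bench; in the fence's frame at x = +117, y = -10 mm
- keeper_knob (a point): top centre of the black knob that stands on the bar 200 mm from the hinge axis: 18 mm across, 24 mm tall, its top 52 mm above the bench
- bottle: standing white plastic bottle, 54 mm across, 150 mm tall; bystander. Origin: centre of its underside
- tin: standing steel tin, 72 mm across, 100 mm tall; bystander. Origin: centre of its underside
- gouge_long: turning gouge with a pale wooden handle, lying on the bench, 300 mm long, up to 30 mm high; bystander. Origin: on the bench under the ferrule; its x axis points to the blade tip (126 mm on), the handle runs 174 mm to -x
- gouge_short: turning gouge with a dark wooden handle, lying on the bench, 220 mm long, up to 30 mm high; bystander. Origin: on the bench under the ferrule; its x axis points to the blade tip (92 mm on), the handle runs 128 mm to -x
- mallet: lying turned wooden mallet, 205 mm long, 68 mm across; bystander. Origin: on the bench under the end face of its head; its y axis runs along it to the handle's end
- slipstone: small reddish slip stone lying flat, 35 x 90 x 14 mm; bystander. Origin: centre of its underside
Mind the look-alikes: they are no part of the job. There is more than one size of the stone; the one meant has the size given above.

How it is judged:
By the outcome, as a careful person would: the job done as asked, in the order asked, and still so for the second after the job is handed in, with the robot touching nothing.
It also fails if it takes over 72 s, if anything falls off the work surface, if the arm or the gripper's body presses on something with over 40 N, if the wrist force passes 120 N, or if a joint passes its speed limit or range.

## Working session

There is one attempt and no reset: what is moved stays moved. The work goes in short steps, Python scripts to look and compute and a tool call to move; the robot and the scene stay as the last step left them, time stands still between calls to the robot, and variables do not carry over. Pictures are saved under pics/ and viewed, at most 10 in all, crops included, and the job is handed in when it is done.

Besides the shell and the picture viewer there is one more tool, called after "Emit:" as a command line: name --pt "numbers of a row" for each row, then --argument value for the rest. step_arm: Moves the arm, as the interface text tells. Its arguments: {"type":"object","properties":{"steps":{"type":"array","items":{"type":"array","items":{"type":"number"}}},"gripper":{"type":"number"},"force":{"type":"number"}},"required":["steps"]}

```bash
mkdir -p pics; cat > h.py <<'E'
import numpy as np, cv2
from cell import observe, cams, job
def K(c):
    f=240/np.tan(np.radians(c['fov_y'])/2)
    return np.array([[f,0,c['cx']],[0,f,c['cy']],[0,0,1.]])
def ray(c,uv):
    uv=np.asarray(uv,float).reshape(-1,1,2)
    n=cv2.undistortPoints(uv,K(c),np.array(c['dist_coeffs'],float)).reshape(-1,2)
    T=np.linalg.inv(np.array(c['world_to_cam']))
    d=np.c_[n[:,0],-n[:,1],-np.ones(len(n))]@T[:3,:3].T
    return T[:3,3],d
def onz(c,uv,z):
    o,d=ray(c,uv); return o+d*((z-o[2])/d[:,2])[:,None]
def tri(c1,p1,c2,p2):
    A=[];b=[]
    for c,p in((c1,p1),(c2,p2)):
        o,d=ray(c,[p]); d=d[0]/np.linalg.norm(d[0]); P=np.eye(3)-np.outer(d,d); A.append(P); b.append(P@o)
    A=np.vstack(A);b=np.hstack(b); x,r,_,_=np.linalg.lstsq(A,b,rcond=None); return x, np.sqrt(r)
def proj(c,X):
    X=np.atleast_2d(X); T=np.array(c['world_to_cam']); q=X@T[:3,:3].T+T[:3,3]
    q=q*[1,-1,-1]
    return cv2.projectPoints(q,np.zeros(3),np.zeros(3),K(c),np.array(c['dist_coeffs'],float))[0].reshape(-1,2)
def snap(name,tag):
    c=cams.get_calibration(name); im=cams.get_image(name)
    cv2.imwrite(f'pics/{tag}.png',im[:,:,::-1]); import json
    json.dump({k:np.asarray(v).tolist() for k,v in c.items()},open(f'pics/{tag}.json','w')); return c,im
def load(tag):
    import json; return json.load(open(f'pics/{tag}.json')), cv2.imread(f'pics/{tag}.png')
E
python3 - <<'E'
from h import *
for n in('scene','side'):
    c,im=snap(n,n+'0'); print(n,c['fov_y'],c['dist_coeffs'],np.linalg.inv(np.array(c['world_to_cam']))[:3].round(3).tolist())
o=observe(); print(o['position'],o['ee_rot'],o['width'],o['force'],o['clock'])
E
```

```text
scene 46.991586549688265 [0.05376803 0.         0.         0.         0.        ] [[-0.777, -0.357, 0.518, 1.19], [0.629, -0.412, 0.66, 0.688], [-0.022, 0.838, 0.545, 0.707]]
side 56.76821867488796 [-0.11435661  0.          0.          0.          0.        ] [[-0.955, 0.188, -0.23, 0.336], [-0.297, -0.643, 0.706, 0.658], [-0.015, 0.743, 0.669, 0.758]]
[ 0.20456184 -0.59009734  0.22603703] [-3.09663131e+00 -5.21503994e-01  5.61009942e-04] 1.0020660429014345 [-0.49288143  0.32879558  0.11526297] 0.1
```

View pics/scene0.png

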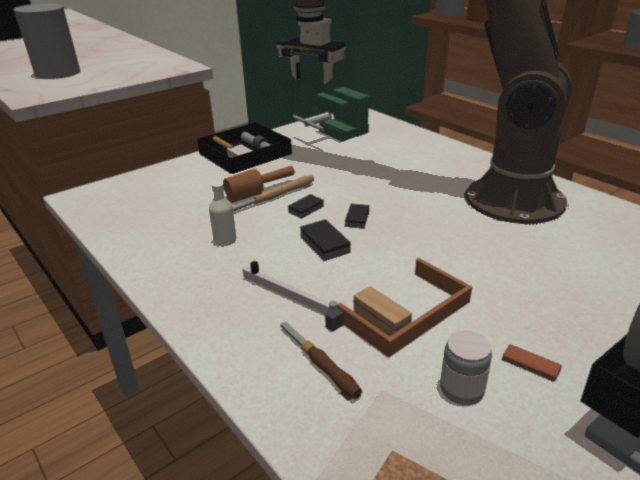

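View pics/side0.png

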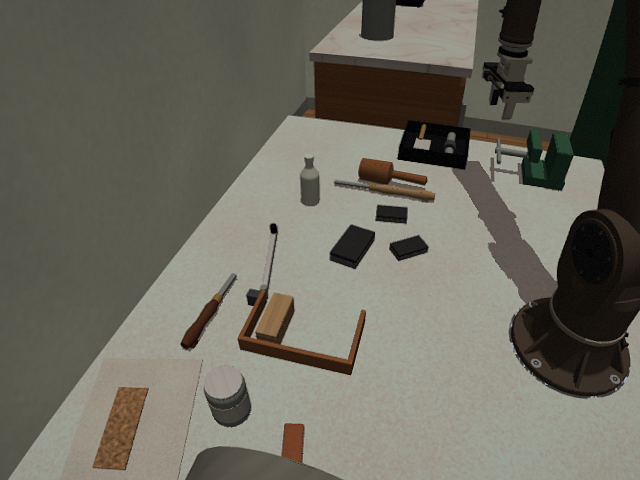

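The pictures show the fence opening towards -y, with its back wall nearest the side camera. The box is near the hinge (+x) side, at scene (382,308) and side (276,317). The big stone is at scene (325,239) and side (352,246), with two smaller look-alikes beside it. The keeper is open by about 90°, with its knob at scene (254,267) and side (273,229). Next I'll get rough positions, then look with the wrist camera.

```bash
python3 - <<'E'
from h import *
cs,_=load('scene0'); cd,_=load('side0')
for n,a,b in [('knobtop',(254,264),(273,226)),('fence back hinge corner top',(390,340),(240,340)),('fence back other top',(470,287),(352,362)),('fence free arm end top',(418,263),(363,312)),
 ('stone c top',(325,237),(352,244)),('box top c',(382,303),(278,310)),('bottle top',(218,188),(309,158)),('tin top',(469,346),(224,385)),('small1',(306,205),(392,212)),('small2',(357,214),(409,246)),('hinge block',(335,313),(255,295))]:
    x,r=tri(cs,a,cd,b); print(n,x.round(3),r.round(4))
c=cams.get_calibration('wrist'); T=np.linalg.inv(np.array(c['world_to_cam'])); print(c['fov_y'],c['dist_coeffs'],T.round(3).tolist())
E
```

```text
knobtop [ 0.718 -0.138  0.049] [0.0017]
fence back hinge corner top [0.656 0.2   0.036] [0.0045]
fence back other top [0.429 0.189 0.037] [0.0005]
fence free arm end top [0.438 0.061 0.031] [0.0022]
stone c top [ 0.515 -0.154  0.024] [0.001]
box top c [0.604 0.122 0.049] [0.0035]
bottle top [ 0.682 -0.327  0.141] [0.0014]
tin top [0.617 0.33  0.094] [0.0044]
small1 [ 0.444 -0.32   0.015] [0.0018]
small2 [ 0.378 -0.196  0.015] [0.0005]
hinge block [0.678 0.076 0.03 ] [0.0032]
59.940401274333944 [0.03028936 0.         0.         0.         0.        ] [[0.328, 0.911, 0.252, 0.273], [-0.945, 0.316, 0.087, -0.567], [-0.001, -0.266, 0.964, 0.385], [0.0, 0.0, 0.0, 1.0]]
```

Emit:
step_arm --pt "15 29 12 0 0 0.062" --pt "16 29 12 0 0 0.062" --pt "17 29 12 0 0 0.062" --pt "17 29 12 0 0 0.062" --pt "17 30 12 0 0 0.062" --pt "17 30 10 0 0 0.062" --pt "17 30 10 0 0 0.062" --pt "17 30 8 0 0 0.062" --pt "17 30 8 0 0 0.062" --pt "17 30 8 0 0 0.062" --pt "17 30 8 0 0 0.062" --pt "17 30 8 0 0 0.062" --pt "17 30 8 0 0 0.062" --pt "17 30 8 0 0 0.062" --pt "17 30 8 0 0 0.062" --pt "17 30 8 0 0 0.062" --pt "17 29 0 0 0 0.062" --pt "17 29 0 0 0 0.062" --pt "17 28 0 0 0 0.062" --pt "16 27 0 0 0 0.062"

```text
clock: 1.77
position: [0.5412, 0.0001, 0.3785]
ee_rot: [-2.214, -2.228, 0.0]
force: [0.8, -0.2, -0.5]
width: 0.991
gripper_force: 0.0
```

```bash
python3 - <<'E'
from h import *
o=observe(); print(o['position'],o['ee_rot'],o['joints'].round(3) if hasattr(o['joints'],'round') else o['joints'],o['force'],o['clock'],np.abs(o['dq']).max())
snap('wrist','w1')
E
```

```text
[5.41216110e-01 1.18799263e-04 3.78511006e-01] [-2.21446240e+00 -2.22803731e+00  2.89055747e-04] [ 0.33   0.264 -0.56   1.486  0.14   1.432 -0.227] [ 0.77641315 -0.15242719 -0.45895296] 1.7667 0.5529649850493226
```

View pics/w1.png

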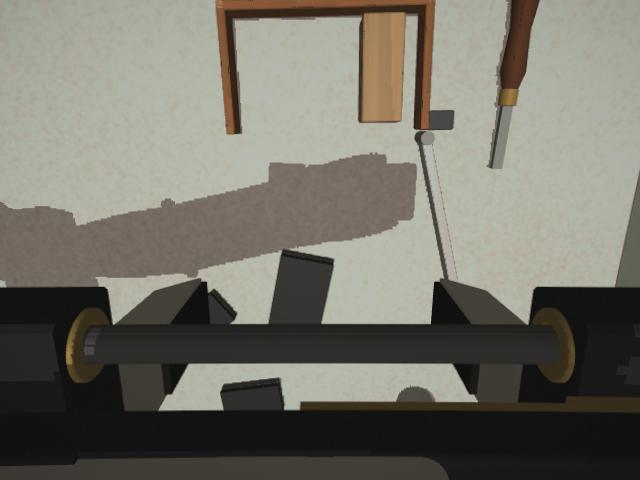

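The wrist view shows the fence with its arm ends at (233,133) and (422,128). The box is at (381,67) and the hinge axis about (427,138). The stone's front end is at (283,250)–(333,262). The free slot is on the left (-x) side. I'll take a settled picture, then a second view 130 mm back.

Emit:
step_arm --pt "0 0 0 0 0 0" --pt "0 0 0 0 0 0" --pt "0 0 0 0 0 0"

```text
clock: 2.07
position: [0.5404, -0.0027, 0.3785]
ee_rot: [2.22, 2.222, -0.002]
force: [0.3, -0.5, 0.3]
width: 1.003
gripper_force: 0.0
```

```bash
python3 - <<'E'
from h import *
snap('wrist','w1'); print(np.abs(observe()['dq']).max())
E
```

```text
0.00560034621005439
```

Emit:
step_arm --pt "0 -15 0 0 0 0" --pt "0 -25 0 0 0 0" --pt "0 -25 0 0 0 0" --pt "0 -25 0 0 0 0" --pt "0 -25 0 0 0 0" --pt "0 -15 0 0 0 0" --pt "0 0 0 0 0 0" --pt "0 0 0 0 0 0" --pt "0 0 0 0 0 0"

```text
clock: 2.87
position: [0.5404, -0.1312, 0.3789]
ee_rot: [-2.219, -2.224, -0.001]
force: [-1.0, 0.2, 0.3]
width: 0.998
gripper_force: 0.0
```

```bash
python3 - <<'E'
from h import *
snap('wrist','w2'); o=observe();print(np.abs(o['dq']).max(),o['position'])
E
```

```text
0.012133202101535123 [ 0.54055492 -0.13069124  0.37899403]
```

View pics/w2.png

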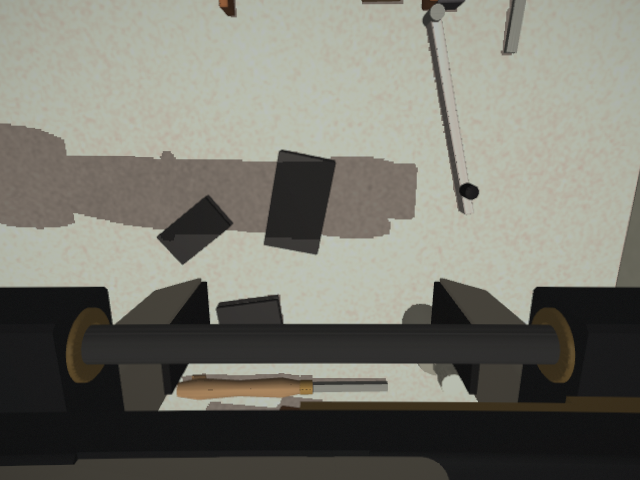

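The second wrist view shows the stone with corners at about (281,150), (335,160), (317,254) and (264,244). The keeper bar runs from the hinge (437,12) to the knob (469,191). Now for the measurements.

```bash
python3 - <<'E'
from h import *
c2,im2=load('w2'); c1,im1=load('w1'); cs,ims=load('scene0'); cd,imd=load('side0')
def comp(im,box,thr):
    x0,y0,x1,y1=box; g=im.max(2); m=np.zeros_like(g); m[y0:y1,x0:x1]=(g[y0:y1,x0:x1]<thr)*255
    m=cv2.morphologyEx(m,cv2.MORPH_OPEN,np.ones((3,3)))
    k=max(cv2.findContours(m,0,1)[0],key=cv2.contourArea); return k
for thr in (45,65):
    k=comp(im2,(250,135,350,270),thr); 
    print('w2',thr,cv2.contourArea(k),cv2.boxPoints(cv2.minAreaRect(k)).round(1).tolist())
    ap=cv2.approxPolyDP(k,4,True)[:,0]; print(ap.tolist())
    for z in(0.03,):
        P=onz(c2,k[:,0],z)[:,:2]*1000; r=cv2.minAreaRect(P.astype(np.float32)); print(r)
# section profiles
print('stone row200',im2[200,258:345:2].max(1).tolist()); print('stone col300',im2[140:262:1,305].max(1).tolist())
ks=comp(ims,(295,215,355,262),60); print('scene',cv2.approxPolyDP(ks,2,True)[:,0].tolist())
kd=comp(imd,(322,220,380,270),60); print('side',cv2.approxPolyDP(kd,2,True)[:,0].tolist())
for r in(40,80,120):
    print('w1 row',r,'L',[tuple(int(v) for v in p) for p in im1[r,214:246:2]]); print('R',[tuple(int(v) for v in p) for p in im1[r,352:440:3]])
print('back col300',[tuple(int(v) for v in p) for p in im1[0:24:1,300]])
print('left end col',[tuple(int(v) for v in p) for p in im1[118:140:1,232]])
E
```

```text
w2 45 4160.5 [[264.8999938964844, 235.8000030517578], [279.0, 151.0], [334.8999938964844, 160.3000030517578], [320.79998779296875, 245.10000610351562]]
[[334, 161], [277, 164], [266, 236], [319, 238]]
((516.2305908203125, -151.47573852539062), (108.96187591552734, 68.1499252319336), 79.03426361083984)
w2 65 4941.0 [[261.79998779296875, 243.3000030517578], [279.3999938964844, 149.39999389648438], [335.29998779296875, 159.89999389648438], [317.70001220703125, 253.8000030517578]]
[[284, 151], [318, 160], [277, 162], [265, 243], [316, 252], [334, 161]]
((515.3798828125, -156.40834045410156), (119.92543029785156, 68.7679214477539), 79.24736022949219)
stone row200 [126, 122, 122, 123, 123, 122, 97, 37, 37, 36, 37, 37, 36, 37, 36, 37, 36, 37, 38, 37, 37, 38, 38, 37, 37, 38, 37, 38, 37, 38, 37, 38, 37, 37, 38, 89, 121, 122, 121, 119, 122, 124, 127, 124]
stone col300 [191, 192, 191, 191, 191, 191, 191, 189, 190, 192, 192, 191, 190, 156, 91, 33, 46, 60, 64, 64, 65, 52, 38, 38, 38, 37, 36, 37, 37, 38, 38, 38, 37, 38, 37, 38, 37, 37, 37, 37, 37, 36, 37, 38, 37, 37, 37, 38, 37, 37, 38, 37, 37, 37
[... 2730 characters left out ...]
132), (55, 85, 132), (42, 65, 100), (38, 59, 90), (33, 50, 75), (25, 36, 52), (25, 36, 53), (24, 36, 53), (24, 35, 52), (24, 36, 52), (24, 36, 52), (23, 35, 52), (42, 52, 66), (72, 81, 92), (91, 99, 107), (116, 126, 133), (156, 170, 174), (158, 172, 175), (161, 175, 175), (163, 177, 175), (164, 179, 175), (164, 178, 175), (163, 177, 176)]
left end col [(58, 91, 138), (59, 91, 139), (58, 92, 140), (59, 92, 141), (60, 94, 143), (59, 93, 143), (60, 93, 144), (61, 95, 145), (60, 93, 144), (59, 93, 144), (60, 94, 144), (59, 94, 144), (59, 92, 142), (52, 80, 122), (158, 172, 172), (173, 186, 182), (174, 187, 182), (174, 187, 182), (172, 187, 182), (171, 186, 182), (172, 186, 182), (172, 186, 183)]
```

```bash
python3 - <<'E'
from h import *
c2,im2=load('w2'); c1,im1=load('w1'); cs,ims=load('scene0'); cd,imd=load('side0')
mm=lambda P:(np.asarray(P)*1000).round(1).tolist()
for n,a,b in[('st -x-y',(265,243),(374,232)),('st +x-y',(316,252),(350,226))]:
    x,r=tri(c2,a,cd,b); print(n,mm(x),mm(r))
for n,a,b in[('wall left end in top',(240,133),(363,311)),('box +x... top',(399,122),(273,294))]:
    x,r=tri(c1,a,cd,b); print(n,mm(x),mm(r))
x,r=tri(c2,(469,190),cs,(254,264)); print('knob top',mm(x),mm(r)); print('knob onz',mm(onz(c2,[(469,190)],.052)))
x,r=tri(c1,(427,138),cs,(332,306)); print('hinge',mm(x),mm(r))
print('stone top quad',mm(onz(c2,[(277,162),(330,172),(316,252),(265,243)],.03)[:,:2]))
print('stone base front',mm(onz(c2,[(281,150),(335,160)],0)[:,:2]))
L=onz(c1,[(227,40),(230.5,80),(233.5,120)],.04)[:,:2]; Lo=onz(c1,[(219.5,40),(222.5,80),(226,120)],.04)[:,:2]
R=onz(c1,[(424,40),(422.5,80),(421,120)],.04)[:,:2];Ro=onz(c1,[(433,40),(431,80),(429,120)],.04)[:,:2]
print('L',mm(L),mm(Lo));print('R',mm(R),mm(Ro))
print('back inner',mm(onz(c1,[(300,2.7)],.04)[:,:2]),'left end',mm(onz(c1,[(233,131.5)],.04)),'R end',mm(onz(c1,[(422,128.5)],.04)))
print('box top',mm(onz(c1,[(364,40),(403,40),(362.5,80),(402.5,80),(380,120)],.05)[:,:2]),'base left',mm(onz(c1,[(360,40),(360,80)],0)))
print('hinge top z.034?',mm(onz(c1,[(427,138)],.03)),'bar',mm(onz(c2,[(466,212)],.028)))
for i,(m) in enumerate((55,86)): pass
# back inner edge by column
for u in(245,270,300,330,350):
    col=im1[0:20,u,2].astype(int); print(u,col[:8].tolist())
E
```

```text
st -x-y [471.7, -208.8, 27.6] [0.3]
st +x-y [537.5, -222.2, 21.9] [0.7]
wall left end in top [442.7, 54.0, 26.1] [5.5]
box +x... top [634.9, 68.8, 36.0] [3.0]
knob top [717.9, -137.4, 49.5] [1.3]
knob onz [[716.3, -136.3, 52.0]]
hinge [667.4, 50.9, 29.0] [1.8]
stone top quad [[490.1, -106.3], [554.0, -118.1], [537.1, -219.8], [472.3, -208.0]]
stone base front [[492.5, -94.1], [561.0, -106.4]]
L [[440.2, 153.4], [441.5, 112.9], [442.3, 70.2]] [[432.0, 153.4], [432.6, 112.9], [433.7, 70.1]]
R [[654.5, 153.7], [655.8, 113.2], [657.2, 70.4]] [[664.2, 153.6], [665.3, 113.1], [666.3, 70.4]]
back inner [[520.0, 189.7]] left end [[441.0, 57.4, 40.0]] R end [[659.0, 61.0, 40.0]]
box top [[588.3, 152.2], [629.9, 152.1], [587.9, 112.4], [631.7, 112.4], [608.9, 70.5]] base left [[588.4, 160.7, 0.0], [589.7, 116.9, 0.0]]
hinge top z.034? [[668.0, 50.0, 30.0]] bar [[724.0, -167.7, 28.0]]
245 [137, 137, 136, 135, 136, 91, 82, 62]
270 [133, 133, 133, 135, 125, 105, 72, 51]
300 [135, 132, 132, 100, 90, 75, 52, 53]
330 [128, 129, 121, 107, 75, 52, 53, 52]
350 [138, 129, 115, 82, 55, 53, 54, 54]
```

Emit:
step_arm --gripper 0.92 --pt "-2 -1 -15 0 0 -0.01" --pt "-2 -2 -30 0 0 -0.02" --pt "-2 -2 -35 0 0 -0.02" --pt "-3 -2 -35 0 0 -0.02" --pt "-3 -2 -35 0 0 -0.02" --pt "-3 -2 -35 0 0 -0.02" --pt "-3 -2 -35 0 0 -0.02" --pt "-3 -2 -35 0 0 -0.02" --pt "-2 -1 -30 0 0 -0.02" --pt "0 0 -25 0 0 -0.02" --pt "0 0 -15 0 0 0" --pt "0 0 -5 0 0 0" --pt "0 0 0 0 0 0" --pt "0 0 0 0 0 0" --pt "0 0 0 0 0 0"

```text
clock: 4.17
position: [0.5189, -0.1473, 0.0501]
ee_rot: [2.417, 2.004, 0.002]
force: [-0.1, 0.8, -0.0]
width: 0.922
gripper_force: 0.0
```

```bash
python3 - <<'E'
from h import *
c,im=snap('wrist','w3'); o=observe(); print(o['position'],o['ee_rot'],o['width'],o['force'])
E
```

```text
[ 0.5188051  -0.14747132  0.05011845] [2.41755549e+00 2.00327852e+00 2.34250467e-03] 0.9200215218119987 [-0.10906055  1.01255723  0.1383474 ]
```

View pics/w3.png

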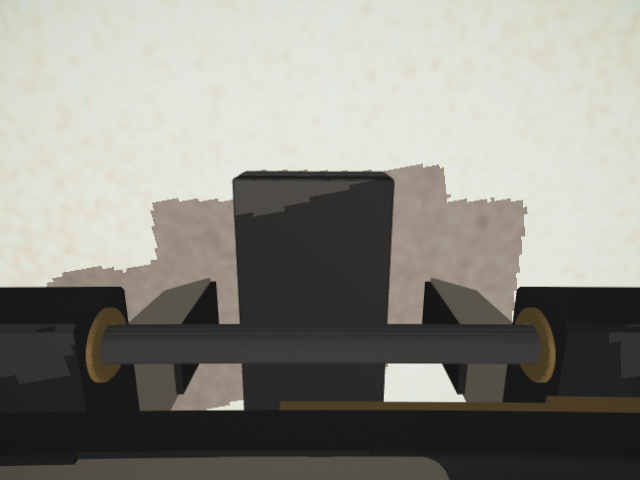

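The stone sits squarely between the fingers, about 2 mm to the left: its edges are at columns 233 and 393, the finger pads at 217 and 425. I'll descend and grip.

Emit:
step_arm --pt "-1 0 -10 0 0 0" --pt "-1 0 -15 0 0 0" --pt "0 0 -12 0 0 0" --pt "0 0 -6 0 0 0" --pt "0 0 -2 0 0 0" --pt "0 0 0 0 0 0"

```text
clock: 4.72
position: [0.5155, -0.1474, 0.0032]
ee_rot: [-2.418, -2.004, 0.001]
force: [0.3, 0.0, 0.7]
width: 0.919
gripper_force: 0.0
```

Emit:
step_arm --gripper 0 --force 15 --pt "0 0 0 0 0 0" --pt "0 0 0 0 0 0" --pt "0 0 0 0 0 0" --pt "0 0 0 0 0 0" --pt "0 0 0 0 0 0" --pt "0 0 0 0 0 0"

```text
clock: 5.22
position: [0.516, -0.1476, 0.0042]
ee_rot: [2.419, 2.004, 0.001]
force: [-1.3, -0.5, 5.7]
width: 0.763
gripper_force: 15.0
```

Emit:
step_arm --force 20 --pt "0 3 0 0 0 0.005" --pt "0 6 0 0 0 0.01" --pt "0 10 0 0 0 0.02" --pt "0 14 0 0 0 0.02" --pt "-1 16 0 0 0 0.02" --pt "0 16 0 0 0 0.02" --pt "0 16 0 0 0 0.02" --pt "-1 16 0 0 0 0.02" --pt "0 16 0 0 0 0.02" --pt "0 16 0 0 0 0.02" --pt "0 16 0 0 0 0.02" --pt "0 14 0 0 0 0.015" --pt "0 10 0 0 0 0.007" --pt "0 5 0 0 0 0" --pt "0 2 0 0 0 0" --pt "0 0 0 0 0 0" --pt "0 0 0 0 0 0"

```text
clock: 6.63
position: [0.5142, 0.0274, 0.0042]
ee_rot: [2.188, 2.253, -0.001]
force: [-0.1, -4.3, 8.2]
width: 0.762
gripper_force: 20.0
```

```bash
python3 - <<'E'
from h import *
c,im=snap('wrist','w4'); snap('scene','s4'); o=observe(); print(o['position'],o['ee_rot'],o['width'],o['force'])
E
```

```text
[0.51418035 0.02740268 0.00420791] [ 2.18774678e+00  2.25258495e+00 -5.94768127e-04] 0.7623159623521403 [-0.07636676 -3.87469345  6.93826511]
```

View pics/w4.png

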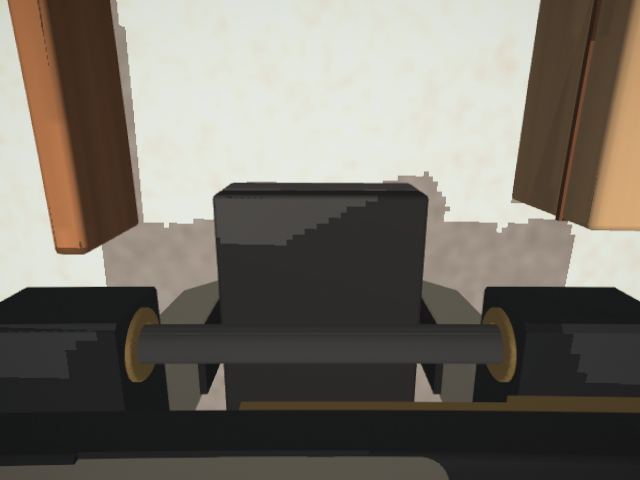

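The stone is gripped at the mouth with wall base line at column about 137 and box base line at about 513; the stone's 215–427 is centred. I'll check the fence's yaw from this close view.

```bash
python3 - <<'E'
from h import *
c,im=load('w4'); g=im.max(2).astype(int); r=im[:,:,2].astype(int); b=im[:,:,0].astype(int)
# left wall: dark inner face -> its left edge = top inner edge; right edge = base
def fit(P): 
    s=np.polyfit(P[:,1],P[:,0],1); return -s[0],np.polyval(s,100),np.abs(np.polyval(s,P[:,1])-P[:,0]).max()
rows=np.arange(10,215,10)
base=[];top=[];out=[];bx=[]
for v in rows:
    row=cv2.GaussianBlur(im,(5,5),0)[v].astype(int); R=row[:,2];D=row[:,2]-row[:,0]
    seg=np.gradient(R.astype(float))
    out.append((10+np.argmax(np.gradient(D.astype(float))[10:70]),v))
    top.append((45+np.argmin(seg[45:105]),v))
    base.append((100+np.argmin(np.gradient(D.astype(float))[100:150]),v))
    if v<195: bx.append((500+np.argmin(seg[500:550]),v))
for n,p,z in(('out',out,.04),('top',top,.04),('base',base,0),('box',bx,0)):
    p=np.array(p,float); P=onz(c,p,z)[:,:2]*1000; print(n,p[::5].tolist(),fit(P),P[[0,-1]].round(1).tolist())
E
```

```text
out [[10.0, 10.0], [19.0, 60.0], [29.0, 110.0], [38.0, 160.0], [48.0, 210.0]] (np.float64(0.029764195307089097), np.float64(432.12675524074393), np.float64(0.20340486630294663)) [[431.6, 124.2], [433.0, 71.3]]
top [[45.0, 10.0], [54.0, 60.0], [63.0, 110.0], [72.0, 160.0], [47.0, 210.0]] (np.float64(-0.058065075033130256), np.float64(440.61302094002184), np.float64(6.204241317768663)) [[440.5, 124.7], [432.8, 71.2]]
base [[117.0, 10.0], [128.0, 60.0], [123.0, 110.0], [138.0, 160.0], [142.0, 210.0]] (np.float64(0.027711432714457657), np.float64(442.7371477277791), np.float64(2.7462564154716347)) [[441.5, 134.0], [443.6, 63.2]]
box [[539.0, 10.0], [531.0, 60.0], [524.0, 110.0], [517.0, 160.0]] (np.float64(0.017313145625280014), np.float64(588.8078020436143), np.float64(0.18616814886104294)) [[588.2, 138.3], [589.1, 75.4]]
```

Emit:
step_arm --pt "0 4 0 0 0 0" --pt "0 8 0 0 0 0" --pt "0 14 0 0 0 0" --pt "-1 16 0 0 0 0" --pt "0 16 0 0 0 0" --pt "-1 16 0 0 0 0" --pt "0 12 0 0 0 0" --pt "0 6 0 0 0 0" --pt "0 3 0 0 0 0" --pt "0 0 0 0 0 0" --pt "0 0 0 0 0 0"

```text
clock: 7.65
position: [0.5121, 0.1221, 0.0042]
ee_rot: [2.188, 2.252, -0.002]
force: [-1.5, -5.2, 8.2]
width: 0.761
gripper_force: 20.0
```

Emit:
step_arm --pt "0 2 0 0 0 0" --pt "0 2 0 0 0 0" --pt "0 2 0 0 0 0" --pt "0 2 0 0 0 0" --pt "0 0 0 0 0 0"

```text
clock: 8.07
position: [0.5124, 0.1286, 0.0042]
ee_rot: [2.189, 2.25, -0.003]
force: [0.2, -9.6, 9.5]
width: 0.761
gripper_force: 20.0
```

Emit:
step_arm --pt "0 1 0 0 0 0" --pt "0 1 0 0 0 0" --pt "0 0 0 0 0 0"

```text
clock: 8.32
position: [0.5124, 0.1302, 0.0042]
ee_rot: [2.189, 2.249, -0.004]
force: [0.3, -9.8, 11.0]
width: 0.765
gripper_force: 20.0
```

```bash
python3 - <<'E'
from h import *
c,im=snap('wrist','w5'); snap('scene','s5'); snap('side','d5'); o=observe(); print(o['position'],o['ee_rot'],o['width'],o['force'],o['ft_torque'])
a=cv2.resize(im[120:320,60:580],(800,308)); b=cv2.resize(load('d5')[1][270:390,220:380],(400,300)); e=cv2.resize(load('s5')[1][230:360,320:480],(369,300))
out=np.zeros((608,800,3),np.uint8); out[:308]=a[:,:,::-1]; out[308:,:400]=b; out[308:,400:769]=e
cv2.imwrite('pics/m5.png',out[:600])
E
```

```text
[0.51239561 0.13013621 0.00420515] [ 2.18921255  2.24906259 -0.00378725] 0.7587216252824702 [ 0.02205225 -9.75008641  9.94747476] [-2.08904799 -0.14936098 -0.05536154]
```

View pics/m5.png

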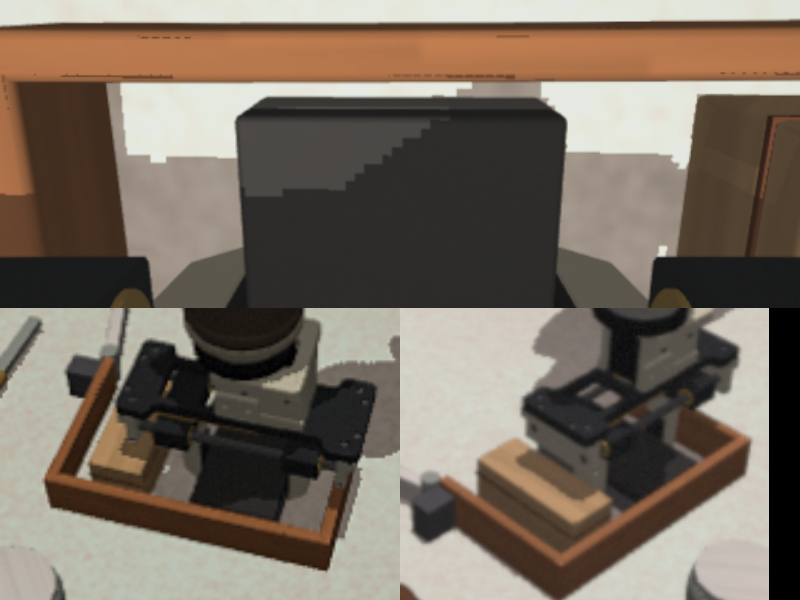

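The stone sits straight in the slot with a gap still ahead of it: its base edge is at full-image row about 183, the wall's inner edge about 172. I'll measure it.

```bash
python3 - <<'E'
from h import *
c,im=load('w5')
for u in(245,300,400): print(u,im[160:200,u].max(1).tolist())
P=onz(c,[(245,172),(400,172)],.04); Q=onz(c,[(245,183),(400,183)],0); S=onz(c,[(245,195),(400,195)],.03); print(P.round(4),Q.round(4),S.round(4))
E
```

```text
245 [182, 182, 182, 183, 182, 183, 183, 181, 177, 170, 163, 157, 136, 170, 221, 231, 231, 231, 231, 230, 230, 230, 186, 81, 56, 57, 57, 59, 59, 68, 57, 31, 31, 32, 31, 40, 51, 59, 65, 71]
300 [180, 180, 180, 180, 180, 181, 180, 180, 175, 168, 161, 155, 133, 164, 221, 234, 234, 234, 234, 234, 234, 234, 209, 118, 56, 58, 58, 58, 59, 73, 68, 31, 32, 32, 31, 38, 49, 59, 64, 70]
400 [180, 178, 177, 176, 176, 176, 177, 175, 169, 162, 155, 148, 119, 137, 160, 160, 160, 160, 159, 160, 160, 160, 146, 101, 56, 56, 56, 56, 55, 59, 52, 36, 30, 30, 30, 30, 34, 38, 41, 43]
[[0.4898 0.1873 0.04  ]
 [0.5352 0.1886 0.04  ]] [[0.4828 0.1781 0.    ]
 [0.5434 0.1797 0.    ]] [[0.4879 0.1787 0.03  ]
 [0.5378 0.1801 0.03  ]]
```

Emit:
step_arm --pt "0 2 0 0 0 0" --pt "0 2 0 0 0 0" --pt "0 2 0 0 0 0" --pt "0 1 0 0 0 0" --pt "0 0 0 0 0 0"

```text
clock: 8.88
position: [0.5124, 0.1374, 0.0042]
ee_rot: [2.189, 2.249, -0.004]
force: [0.3, -9.0, 10.5]
width: 0.76
gripper_force: 20.0
```

Emit:
step_arm --pt "0 1 0 0 0 0" --pt "0 1 0 0 0 0" --pt "0 0 0 0 0 0"

```text
clock: 9.13
position: [0.5124, 0.1381, 0.0042]
ee_rot: [2.189, 2.248, -0.006]
force: [-0.5, -13.0, 12.2]
width: 0.765
gripper_force: 20.0
```

Emit:
step_arm --pt "0 1 0 0 0 0" --pt "0 1 0 0 0 0" --pt "0 0 0 0 0 0"

```text
clock: 9.38
position: [0.5124, 0.1382, 0.0041]
ee_rot: [2.189, 2.246, -0.009]
force: [-0.9, -18.8, 14.9]
width: 0.761
gripper_force: 20.0
```

Emit:
step_arm --gripper 0.9 --pt "0 0 0 0 0 0" --pt "0 0 0 0 0 0" --pt "0 0 0 0 0 0" --pt "0 0 0 0 0 0"

```text
clock: 9.72
position: [0.5116, 0.1451, 0.0037]
ee_rot: [-2.187, -2.255, -0.001]
force: [0.3, 0.2, 0.7]
width: 0.897
gripper_force: 0.0
```

Emit:
step_arm --pt "0 -3 3 0 0 0" --pt "0 0 8 0 0 0" --pt "0 0 15 0 0 0" --pt "0 0 20 0 0 0" --pt "0 0 30 0 0 0" --pt "0 0 30 0 0 0" --pt "0 -25 20 0 0 0" --pt "0 -30 20 0 0 0" --pt "0 -30 20 0 0 0" --pt "0 -15 10 0 0 0" --pt "0 0 0 0 0 0" --pt "0 0 0 0 0 0" --pt "0 0 0 0 0 0"

```text
clock: 10.8
position: [0.5114, 0.0424, 0.1797]
ee_rot: [-2.187, -2.255, -0.001]
force: [0.1, 0.5, 0.4]
width: 0.9
gripper_force: 0.0
```

```bash
python3 - <<'E'
from h import *
c,im=snap('wrist','w6'); o=observe(); print(o['position'],o['ee_rot'],o['width'],o['force'])
E
```

```text
[0.51121452 0.04279432 0.17938562] [-2.18529876e+00 -2.25566270e+00  1.66206390e-04] 0.8952472868116875 [-0.78117913  0.56278042 -0.0028147 ]
```

View pics/w6.png

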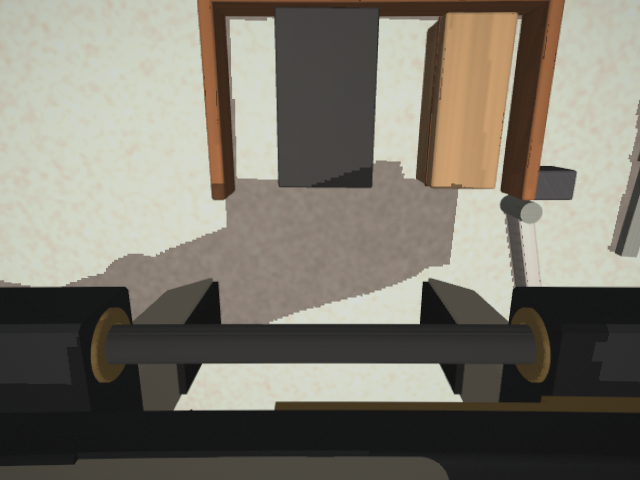

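The stone lies flat and straight against the back wall, with its rear edge at row 187 and columns 277–373, inside the mouth. The box is unmoved. I'll check the numbers, then move over to the keeper knob.

```bash
python3 - <<'E'
from h import *
c,im=load('w6'); g=im.max(2).astype(int)
m=((g<85)*255).astype(np.uint8); m[:9]=0; m[:, :260]=0; m[:,395:]=0; m[195:]=0
m=cv2.morphologyEx(m,cv2.MORPH_OPEN,np.ones((5,5)))
k=max(cv2.findContours(m,0,1)[0],key=cv2.contourArea)[:,0]
for n,s in(('rear',(k[:,1]>180)&(k[:,0]>283)&(k[:,0]<368)),('left',(k[:,0]<290)&(k[:,1]<175)&(k[:,1]>15)),('right',(k[:,0]>360)&(k[:,1]<160)&(k[:,1]>15))):
    P=onz(c,k[s],.03)[:,:2]*1000; i=0 if n=='rear' else 1
    f=np.polyfit(P[:,i],P[:,1-i],1); print(n,f[0],P.mean(0).round(1))
print(g[0:14,320].tolist())
print('hinge top',onz(c,[(521,205)],.034),'mouth ends',onz(c,[(217,198),(527,199)],.04),onz(c,[(417,180)],0),onz(c,[(465,187)],.05))
E
```

```text
rear 0.015519377576907377 [515.9  68. ]
left -0.02537450078454944 [479.6 130.2]
right -0.019733051141382192 [547.8 137.4]
[133, 114, 81, 63, 61, 61, 56, 53, 62, 68, 69, 70, 69, 69]
hinge top [[0.66062239 0.05914605 0.034     ]] mouth ends [[0.43747277 0.05868558 0.04      ]
 [0.66121628 0.0647286  0.04      ]] [[0.5904972  0.07106447 0.        ]] [[0.61224993 0.07355317 0.05      ]]
```

Emit:
step_arm --gripper 0.5 --pt "8 -7 0 0 0 0.01" --pt "16 -14 0 0 0 0.02" --pt "20 -18 -5 0 0 0.025" --pt "22 -19 -8 0 0 0.025" --pt "22 -19 -10 0 0 0.025" --pt "22 -19 -10 0 0 0.025" --pt "22 -19 -10 0 0 0.025" --pt "22 -19 -10 0 0 0.025" --pt "20 -18 -10 0 0 0.02" --pt "17 -15 -10 0 0 0.02" --pt "10 -9 -6 0 0 0.005" --pt "5 -4 0 0 0 0" --pt "0 0 0 0 0 0" --pt "0 0 0 0 0 0" --pt "0 0 0 0 0 0"

```text
clock: 12.1
position: [0.7176, -0.1369, 0.1013]
ee_rot: [-1.919, -2.487, -0.001]
force: [-0.1, 1.1, -0.2]
width: 0.501
gripper_force: 0.0
```

```bash
python3 - <<'E'
from h import *
c,im=snap('wrist','w7'); o=observe(); print(o['position'],o['ee_rot'],o['width'],o['force'],o['joints'])
cs,a=snap('scene','s7'); cd,b=snap('side','d7')
print(proj(cs,[o['position'],[.717,-.137,.05]]),proj(cd,[o['position'],[.717,-.137,.05]]))
A=cv2.resize(a[200:320,200:360],(400,300)); B=cv2.resize(b[170:290,220:380],(400,300))
cv2.imwrite('pics/m7.png',np.vstack([np.hstack([A,B])[:,:,::-1],cv2.resize(im[240:480],(800,300))[:,:,::-1]]))
E
```

```text
[ 0.71758482 -0.13700771  0.10149615] [1.91890393e+00 2.48731392e+00 1.07611857e-03] 0.4978434915275432 [-0.12907393  0.9584513  -0.14518619] [ 0.34779926  0.74911076 -0.40997417  1.38322157  0.31349853  1.07295284
  0.14281108]
[[252.41539586 243.13194703]
 [254.86526953 263.84834943]] [[271.35917805 209.0253248 ]
 [273.33832812 225.33519114]]
```

View pics/m7.png

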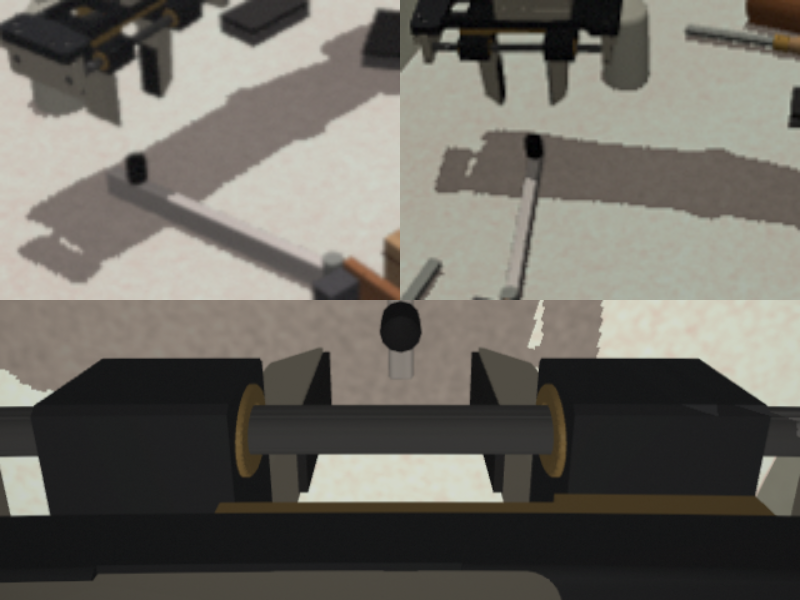

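The knob is centred between the fingers (column 400 against finger pads at 330 and 472). I'll descend around it and close lightly to confirm the catch.

Emit:
step_arm --pt "0 0 -10 0 0 0" --pt "0 0 -20 0 0 0" --pt "0 0 -20 0 0 0" --pt "0 0 -12 0 0 0" --pt "0 0 -5 0 0 0" --pt "0 0 0 0 0 0" --pt "0 0 0 0 0 0"

```text
clock: 12.83
position: [0.718, -0.1384, 0.0341]
ee_rot: [1.921, 2.486, 0.001]
force: [0.8, -0.3, -0.9]
width: 0.499
gripper_force: 0.0
```

Emit:
step_arm --gripper 0 --force 4 --pt "0 0 0 0 0 0" --pt "0 0 0 0 0 0" --pt "0 0 0 0 0 0" --pt "0 0 0 0 0 0" --pt "0 0 0 0 0 0" --pt "0 0 0 0 0 0"

```text
clock: 13.33
position: [0.7179, -0.1386, 0.0341]
ee_rot: [1.921, 2.485, 0.0]
force: [-0.2, -0.1, 2.0]
width: 0.195
gripper_force: 4.0
```

```bash
python3 - <<'E'
import numpy as np
H=np.array([668,55.]); a0=np.arctan2(-138.5-55,718-668)
d=np.r_[0.02,.05,np.full(18,.085),.06,.04,.03,.03]; a=a0-np.r_[0,np.cumsum(d)]
P=H+199.5*np.c_[np.cos(a),np.sin(a)]; D=np.diff(P,axis=0)
R=[];e=np.zeros(2)
for x in D: r=np.round(x+e); e=x+e-r; R.append(r.astype(int).tolist())
print(np.degrees(a[-1]),[r+[0,0,0,-float(w)] for r,w in zip(R,d)],P[-1])
E
```

```text
-176.3523687149924 [[-4, -1, 0, 0, 0, -0.02], [-10, -2, 0, 0, 0, -0.05], [-16, -2, 0, 0, 0, -0.085], [-17, -1, 0, 0, 0, -0.085], [-17, 0, 0, 0, 0, -0.085], [-17, 2, 0, 0, 0, -0.085], [-17, 3, 0, 0, 0, -0.085], [-16, 5, 0, 0, 0, -0.085], [-16, 6, 0, 0, 0, -0.085], [-15, 8, 0, 0, 0, -0.085], [-15, 9, 0, 0, 0, -0.085], [-13, 9, 0, 0, 0, -0.085], [-13, 11, 0, 0, 0, -0.085], [-12, 13, 0, 0, 0, -0.085], [-11, 13, 0, 0, 0, -0.085], [-10, 14, 0, 0, 0, -0.085], [-8, 14, 0, 0, 0, -0.085], [-7, 16, 0, 0, 0, -0.085], [-6, 16, 0, 0, 0, -0.085], [-4, 16, 0, 0, 0, -0.085], [-3, 12, 0, 0, 0, -0.06], [-1, 8, 0, 0, 0, -0.04], [-1, 5, 0, 0, 0, -0.03], [0, 6, 0, 0, 0, -0.03]] [468.90415022  42.30777408]
```

Emit:
step_arm --gripper 0.25 --force 15 --pt "0 0 0 0 0 0" --pt "-4 -1 0 0 0 -0.02" --pt "-10 -2 0 0 0 -0.05" --pt "-16 -2 0 0 0 -0.085" --pt "-17 -1 0 0 0 -0.085" --pt "-17 0 0 0 0 -0.085" --pt "-17 2 0 0 0 -0.085" --pt "-17 3 0 0 0 -0.085" --pt "-16 5 0 0 0 -0.085" --pt "-16 6 0 0 0 -0.085" --pt "-15 8 0 0 0 -0.085" --pt "0 0 0 0 0 0"

```text
clock: 14.33
position: [0.5695, -0.119, 0.0337]
ee_rot: [-2.7, -1.603, 0.003]
force: [-0.1, -0.1, 0.8]
width: 0.252
gripper_force: 0.0
```

Emit:
step_arm --pt "-10 6 0 0 0 -0.06" --pt "-14 10 0 0 0 -0.085" --pt "-13 10 0 0 0 -0.085" --pt "-13 11 0 0 0 -0.085" --pt "-12 12 0 0 0 -0.085" --pt "-11 13 0 0 0 -0.085" --pt "-10 14 0 0 0 -0.085" --pt "-8 14 0 0 0 -0.085" --pt "-7 15 0 0 0 -0.085" --pt "-3 16 0 0 0 -0.085" --pt "-1 12 0 0 0 -0.06" --pt "0 8 0 0 0 -0.03" --pt "0 0 0 0 0 0" --pt "0 0 0 0 0 0"

```text
clock: 15.5
position: [0.4714, 0.0207, 0.0339]
ee_rot: [3.131, 0.257, 0.001]
force: [0.8, -1.1, 0.8]
width: 0.248
gripper_force: 0.0
```

```bash
python3 - <<'E'
from h import *
cs,a=snap('scene','s8'); cd,b=snap('side','d8'); o=observe(); print(o['position'],o['ee_rot'],o['force'],o['width'],o['clock'])
E
```

```text
[0.47113846 0.01974186 0.03378384] [3.13097146e+00 2.53800332e-01 4.11327022e-04] [-0.55657583 -0.7860225  -0.25174237] 0.2476577027286768 15.6
```

Emit:
step_arm --pt "0 4 0 0 0 -0.03" --pt "-1 6 0 0 0 -0.04" --pt "-1 6 0 0 0 -0.04" --pt "0 4 0 0 0 -0.02" --pt "0 2 0 0 0 0" --pt "0 2 0 0 0 0" --pt "0 0 0 0 0 0"

```text
clock: 16.18
position: [0.4687, 0.0444, 0.0337]
ee_rot: [3.141, 0.05, -0.0]
force: [0.1, 0.2, 0.4]
width: 0.249
gripper_force: 0.0
```

Emit:
step_arm --pt "0 2 0 0 0 0" --pt "0 2 0 0 0 0" --pt "0 1 0 0 0 0" --pt "0 0 0 0 0 0"

```text
clock: 16.52
position: [0.4688, 0.0497, 0.0337]
ee_rot: [-3.141, -0.049, -0.0]
force: [-0.2, -0.4, -0.0]
width: 0.247
gripper_force: 0.0
```

Emit:
step_arm --pt "0 1 0 0 0 0" --pt "0 1 0 0 0 0" --pt "0 0 0 0 0 0"

```text
clock: 16.77
position: [0.4688, 0.0508, 0.0337]
ee_rot: [3.14, 0.047, -0.0]
force: [0.1, -3.3, 0.4]
width: 0.247
gripper_force: 1.9
```

Emit:
step_arm --pt "0 1 0 0 0 0" --pt "0 1 0 0 0 0" --pt "0 0 0 0 0 0"

```text
clock: 17.02
position: [0.4687, 0.051, 0.0337]
ee_rot: [3.139, 0.045, -0.0]
force: [-0.2, -10.6, 1.1]
width: 0.252
gripper_force: 5.4
```

The force rises at the hinge stop, with the knob where it should be when shut. I'll back off inside the play and lift clear.

Emit:
step_arm --pt "0 -2 0 0 0 0" --pt "0 -2 0 0 0 0" --pt "0 -1 0 0 0 0" --pt "0 0 0 0 0 0" --pt "0 0 5 0 0 0" --pt "0 0 12 0 0 0" --pt "0 0 25 0 0 0" --pt "0 0 30 0 0 0" --pt "0 -20 30 0 0 0.03" --pt "0 -30 20 0 0 0.12" --pt "0 -30 20 0 0 0.12" --pt "0 -30 20 0 0 0.12" --pt "0 -30 20 0 0 0.12" --pt "0 -30 20 0 0 0.12" --pt "0 -30 10 0 0 0.12" --pt "0 -20 0 0 0 0.12" --pt "0 -10 0 0 0 0.12" --pt "0 0 0 0 0 0.12" --pt "0 0 0 0 0 0" --pt "0 0 0 0 0 0"

```text
clock: 18.68
position: [0.4687, -0.1812, 0.246]
ee_rot: [-2.647, -1.691, -0.001]
force: [-0.3, 0.2, -0.7]
width: 0.251
gripper_force: 0.0
```

```bash
python3 - <<'E'
from h import *
cs,a=snap('scene','s9'); cd,b=snap('side','d9'); o=observe(); print(o['position'],o['ee_rot'],o['force'],o['clock'])
a0=load('scene0')[1];b0=load('side0')[1]
A=cv2.resize(a[230:365,310:490,::-1],(400,300));B=cv2.resize(b[270:390,220:380,::-1],(400,300))
cv2.imwrite('pics/m9.png',np.vstack([np.hstack([A,B]),np.hstack([cv2.resize(a[:,:,::-1],(400,300)),cv2.resize(b[:,:,::-1],(400,300))])]))
E
```

```text
[ 0.46879407 -0.18078584  0.24584811] [-2.64646352e+00 -1.69256458e+00 -2.83102824e-04] [-0.24793848  0.0119868  -1.33649002] 18.7833
```

View pics/m9.png

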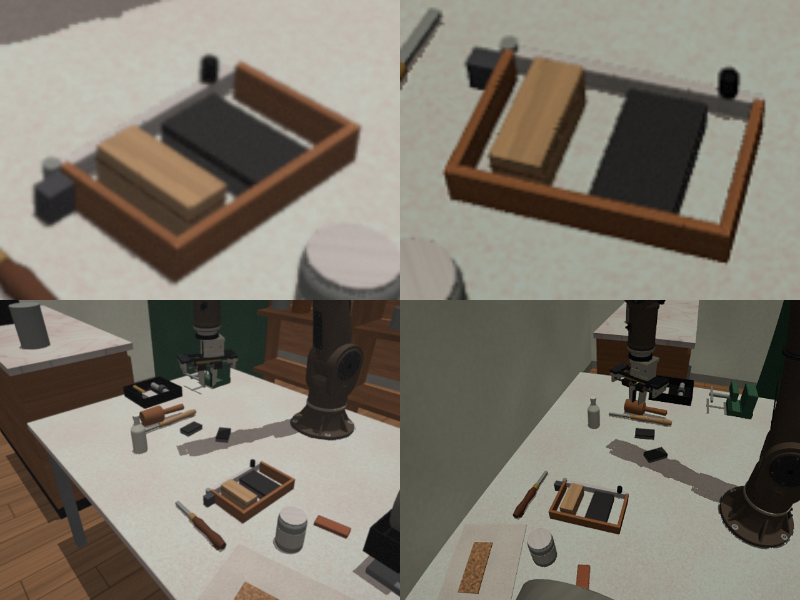

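The stone is straight against the back wall beside the box, and the keeper lies across the mouth with its knob at the far wall. The bystanders are where they were, so I'm handing in.

```bash
python3 -c "
from h import *
print(tri(load('s9')[0],(404,256),load('d9')[0],(351.2,298.8)))
print(job.sign_off())"
```

```text
(array([0.46695513, 0.04808511, 0.05323567]), array([0.00096306]))
the job is handed in; nothing more can be done
None
```

I slid the big stone flat and straight against the back wall, in the free side of the fence beside the box, and swung the keeper fully shut; the box and the other things look unmoved in the final pictures, and the job was handed in at about 19 s with no verdict returned.

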